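# Balance the tilting welding jig and free its index pin

### The job

Hang the yellow balance weight by its handle on the orange double hook at the end of the tilting jig's balance arm and let go of it, so that the jig is in balance; only then pull the red-knobbed index plunger straight up, fully back against its spring, and finish while still holding it there, its pin clear of the index disc, without the jig swinging. Leave the blue weight and everything else on the bench where they are.

Things in the scene. Friction and masses are not known exactly. Their poses are not given: they have to be found in the camera images.
- jig: fixed part of the tilting welding jig, bolted down: green base 230 x 150 x 12 mm, two bearing pedestals carrying a level shaft 130 mm above the table, and a bracket (top 215 mm up) for the index plunger. Origin: centre of the base's underside; x along the shaft towards the index disc, y towards the balance arm and its hook, z up
- tilt_frame (a joint): tilt of the jig's frame on its shaft, rad: 0 = level, + = hook end up. Without the yellow weight the frame is heavy on the plate side (1.7 N m) and swings as soon as the pin is out; with it hung, the shaft's friction (0.45 N m) holds it level. With the pin in, the frame has up to 0.03 rad of play
- work_plate (a point): centre of the top face of the frame's work plate (140 x 120 mm along the jig's x, y), 125 mm from the shaft on the side away from the hook, 157 mm above the table; a dark tube corner and a red clamp on it rise 45 mm more. Only to keep clear of
- disc_slot (a point): mouth of the index disc's uppermost slot, at the disc's rim, where the plunger's pin enters from above; 185 mm above the table, 81 mm along the jig's x. The steel disc, part of the frame, is 110 mm across, with 12 radial slots
- double_hook: orange double hook at the end of the frame's balance arm. Origin: where the middle of the hung handle bar rests, about 143 mm above the table, 200 mm from the shaft; axes as the jig's. Two V prongs of 8 mm rod at x = +-36 mm (64 mm clear between), open upwards: from the cross-piece (y = -46 to -60, z = -4 to -22 mm) up to 17 mm above the origin at y = -26, down to -17 at y = 0, free tip 11 mm up at y = +20
- index_plunger (a joint): lift of the sprung index plunger, m: 0 = pin seated, 0.016 = fully back against its stop. The 10 mm steel pin sits about 13 mm deep in its slot. The spring pulls down with 8 N at 0 and 16 N at 0.016, so it snaps back when let go; the stop is firm
- pull_knob: red round knob on top of the plunger, 28 mm across, 27 mm tall. Origin: its centre, 247 mm above the table when seated; it moves straight up with the plunger. 11 mm beneath its underside is a 27 mm wide nut, 19 mm beneath it the bracket, 36 mm wide along the jig's y and 56 mm along its x
- yellow_weight: the yellow balance weight, about 0.85 kg: steel slab 128 x 36 x 25 mm (x, y, z), standing flat, with a handle of 10 mm round bar. Origin: centre of the slab's underside; x along the handle bar
- yellow_weight_handle (a point): middle of the yellow weight's handle bar, 85 mm above the slab's underside; the bar runs along the weight's x, 102 mm clear between its two uprights, 55 mm clear below it to the slab
- blue_weight: a lighter weight of the same build, not to be used: blue slab 128 x 36 x 12 mm, handle bar 72 mm above its underside, 0.45 kg; to be left alone. Origin: centre of its underside, x along the bar
- hammer: bystander, to be left alone: wooden-handled hammer 280 mm long
- wrench: bystander, to be left alone: steel wrench 200 mm long
- spray_can: bystander, to be left alone: upright can, 60 mm across, 170 mm tall, grey with a pale top
- tube_offcut: bystander, to be left alone: offcut of dark steel square tube, 40 x 40 x 130 mm, lying
- magnet_square: bystander, to be left alone: red triangular magnetic welding square, 100 mm, lying flat, 20 mm thick
- marker_tin: bystander, to be left alone: open aluminium tin, 72 mm across, 75 mm tall
- bar_clamp: bystander, to be left alone: steel bar clamp with a red handle, 320 mm long, lying
Things that resemble listed ones, but are neither listed nor needed, are in the scene too. There is more than one size of the yellow_weight; the job needs the middle-sized.

How it is judged:
By the outcome, as a careful person would: the job done as asked, in the order asked, and still so for the second after the job is handed in, while the arm keeps its last pose, push and grip.
It also fails if it takes over 56 s, if anything falls off the work surface, if the arm or the gripper's body presses on something with over 40 N, if the wrist force passes 120 N, or if a joint passes its speed limit or range.

### The arm

A 6-joint arm with a two-finger parallel gripper is mounted at the origin on the work surface. World frame = base frame: x ahead of the robot, y to its left, z up, the work surface at z = 0. Lengths are in mm, angles in rad, forces in N, time in s.
With the tool pointing down it reaches from about 325 to 775 mm from the base axis. Payload 5.5 kg.
Tool frame: the origin (TCP) lies on the centre line of the jaws, within the pads' length; the fingertips stand 22 mm ahead of it and the grasp point (between the pads) lies 3 mm ahead of it; z points along the fingers, y is the direction in which the jaws open and shut (so a half turn about z gives the same grasp; the last joint's range is limited). The gripper opens to 85 mm and grips with 20 to 120 N. Pads are 22 mm wide; open, the fingers measure 114 mm over their backs; the gripper's body (76 mm by 85 mm) begins 54 mm behind the grasp point. The pads swing forward as they close: fully open they stand 13 mm farther back than shut.
Start: joints at [-1.252, 0.091, 1.231, -0, 1.82, -0.057], TCP at [220.211, -558.143, 253.275] pointing down, gripper open.
Joint ranges: [-2.87, 2.87], [-0.86, 2.18], [0.17, 2.46], [-1.51, 4.65], [0.06, 2.69], [-2.65, 2.65]. Speed limits (rad/s): [2.57, 2.57, 3.01, 3.14, 3.14, 3.14].

### API

Orientations are given as [roll, pitch, yaw] about the fixed x, y, z axes, in that order (R = Rz(yaw) Ry(pitch) Rx(roll)).
In Python, from bench import readout, cams, job gives the robot as it stands.
- The arm moves only by the shell command python3 -m creep 'ROWS'. ROWS is text: rows parted by semicolons, each of 7 numbers parted by spaces: the finger opening in cm, from 0 to 8.54, then the shift along the tool's x, y, z in cm, then the turn, a rotation vector about the tool's x, y, z in rad. A call has 1 to 20 rows; each row is the pose to reach, as a shift and turn from the pose commanded when the call began, along the tool's axes at that moment; what a row does not reach only later rows make up. A row lasts 1/10 s, in which the tool goes at most 50 mm and 8.59 degrees, less where a joint would pass 70% of its speed; a pose out of reach is approached as far as the arm can. A call with a gripper value outside its range is refused whole. The fingers move at their own pace and stop on an object; the grip force is fixed at half the most. Time passes only in rows, so rows that repeat a pose let the fingers close. It gives the time, the measured TCP pose, the force and the opening at its end, in the units of the state.
- readout.observe(): the state, without advancing time (a new reading comes with each control period).
- cams.get_image(name): name is "scene" or "top" or "wrist"; returns a dict with "pixels" (384x512x3 uint8, red, green, blue), "fovy" (degrees; the focal length in pixels is half the picture's height over the tangent of half this angle, whatever the lens; pixels are square), "cx", "cy" (the principal point, pixels), "R" (3x3) and "t" (3): a world point X has camera coordinates R X + t; the wrist camera has in their place "tool_from_camera" (4x4, takes a point from camera to tool coordinates, whose origin is the TCP and whose axes are the flange's). Camera axes: x right, y down, z forward; pixel columns grow to the right and rows downward; lengths in mm; the calibration is good to about 2 mm. The wrist camera is an equidistant fisheye: a pixel r from the principal point sees the ray r / f radians off the axis. A picture is of the moment at which its call begins: read the wrist's pose just before it. There is no depth.
- job.finish_job(): hands the job in, once; it reports no verdict.
The state is a dict: "clock": time; "q": joint angles; "dq": joint speeds; "joint_torque": joint torques, N m; "tool_pos": TCP position; "eef_rot": TCP orientation; "force": force on the tool from outside, world axes, zero at the start; "ft_torque": the same for the moment, N m; "opening": opening from 0.0 (shut) to 1.0 (fully open).
Only numpy, scipy, OpenCV 4.12 (cv2) and the standard library are available. Lean on these libraries where they do the work, as an engineer would, in place of code of your own. Each camera call takes 0.05 s, during which the arm holds its last target.

## Working session

There is one attempt and no reset: what is moved stays moved. The work goes in short steps, Python scripts to look and compute and a shell command to move; the robot and the scene stay as the last step left them, time stands still between calls to the robot, and variables do not carry over. Pictures are saved under pics/ and viewed, and the job is handed in when it is done.

```bash
ls; mkdir -p pics
python3 - <<'E'
from bench import readout,cams
import cv2,numpy as np,pickle
s=readout.observe();print(s)
for n in("scene","top","wrist"):
    im=cams.get_image(n);pickle.dump((s,im),open(f'pics/{n}0.pkl','wb'))
    cv2.imwrite(f'pics/{n}0.png',cv2.resize(im['pixels'][:,:,::-1],(800,600),interpolation=cv2.INTER_CUBIC))
    print(n,{k:v for k,v in im.items() if k!='pixels'})
E
```

```text
pics
{'clock': 0.0, 'q': array([-1.25167061e+00,  9.19044971e-02,  1.23193097e+00, -2.48788884e-05,
        1.81977327e+00, -5.67186999e-02]), 'dq': array([8.58146923e-04, 1.37373902e-03, 1.89777839e-03, 1.41312698e-03,
       4.15653000e-04, 9.40523299e-05]), 'joint_torque': array([-9.36696342e-04, -4.58724654e+01, -4.18028712e+01, -2.93997846e-04,
        1.12780332e-02,  2.18431796e-05]), 'tool_pos': array([ 220.14020554, -557.89813071,  252.0980285 ]), 'eef_rot': array([-3.13957845e+00, -9.02028126e-05,  3.75838217e-01]), 'force': array([ 0.81380935, -0.26459304,  0.67947328]), 'ft_torque': array([-0.01131131, -0.03546497,  0.00313861]), 'opening': 0.9960709701638625}
scene {'fovy': 55.23240426710634, 'cx': 253.0669829411906, 'cy': 193.25951319673615, 'R': array([[-0.06702434,  0.99766409, -0.01319479],
       [ 0.653209  ,  0.03387925, -0.75641933],
       [-0.75420537, -0.05931746, -0.6539539 ]]), 't': array([  58.71909419, -199.1426548 , 1697.02222024])}
top {'fovy': 57.814774322963345, 'cx': 257.2980729220783, 'cy': 195.44376295335712, 'R': array([[ 0.02580243, -0.99918628,  0.03100014],
       [-0.99568843, -0.02845132, -0.08828971],
       [ 0.08909986, -0.0285884 , -0.99561233]]), 't': array([ -41.22980355,  550.88773348, 1182.58313091])}
wrist {'fovy': 65.70646984690485, 'cx': 255.98102051484824, 'cy': 190.5481694952822, 'tool_from_camera': array([[-2.62278042e-04, -9.47599337e-01, -3.19461153e-01,
         8.17873556e+01],
       [ 9.99999886e-01, -3.76091701e-04,  2.94578024e-04,
        -4.25469103e-02],
       [-3.99288629e-04, -3.19461039e-01,  9.47599327e-01,
        -1.21030232e+02],
       [ 0.00000000e+00,  0.00000000e+00,  0.00000000e+00,
         1.00000000e+00]])}
```

View pics/scene0.png

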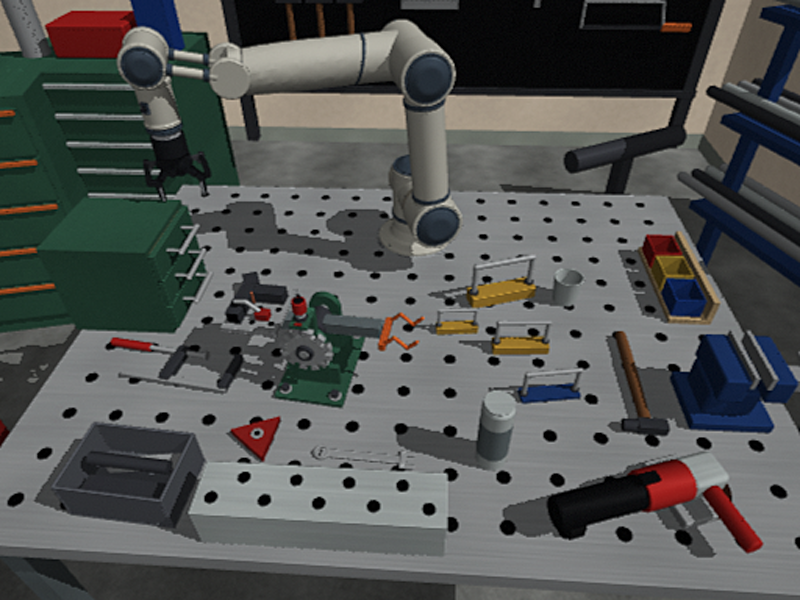

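View pics/top0.png

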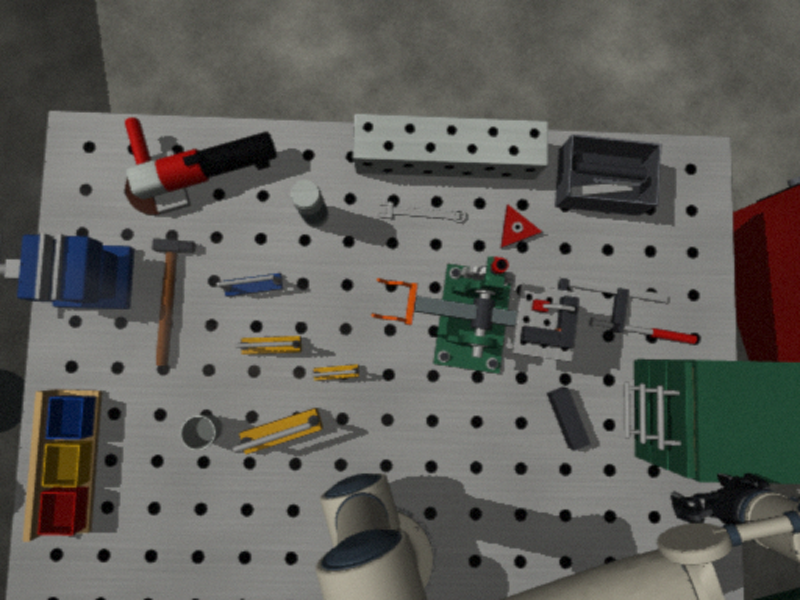

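View pics/wrist0.png

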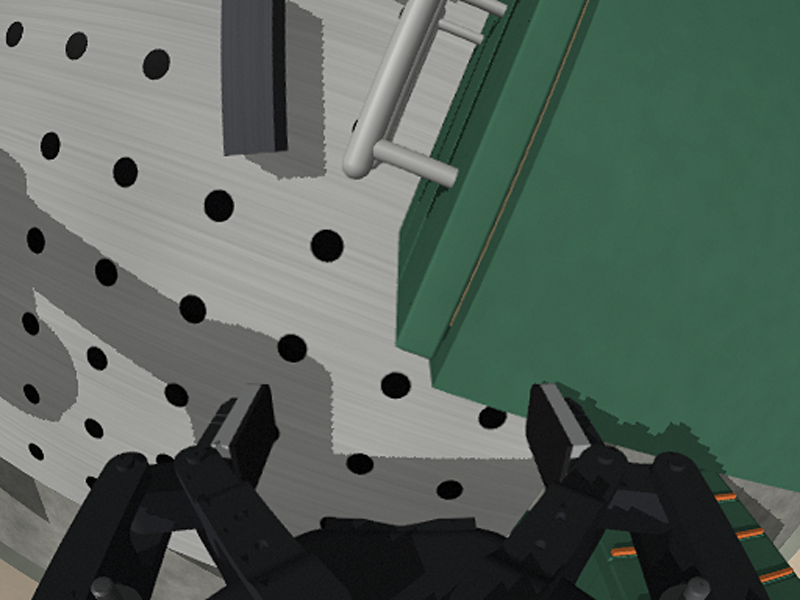

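The scene picture shows three yellow weights, at scene px (800 wide) (500,290) large, (455,325) small and (520,343) middle. The blue one is at (550,392), the orange hook at (400,330) and the red knob at (299,305). Next I measure the sizes.

```bash
cat > h.py <<'E'
import cv2,numpy as np,pickle
def load(n): return pickle.load(open(f'pics/{n}.pkl','rb'))
def K(im): return im['pixels'].shape[0]/2/np.tan(np.radians(im['fovy'])/2)
def ray(im,p):
    f=K(im);d=np.array([(p[0]-im['cx'])/f,(p[1]-im['cy'])/f,1.]);R=im['R']
    d=R.T@d;return -R.T@im['t'],d/np.linalg.norm(d)
def onz(im,p,z):
    c,d=ray(im,p);return c+d*(z-c[2])/d[2]
def tri(rays):
    A=np.zeros((3,3));b=np.zeros(3)
    for c,d in rays:
        P=np.eye(3)-np.outer(d,d);A+=P;b+=P@c
    x=np.linalg.solve(A,b)
    return x,[np.linalg.norm((np.eye(3)-np.outer(d,d))@(x-c)) for c,d in rays]
def proj(im,X):
    c=im['R']@np.asarray(X,float)+im['t'];return K(im)*c[:2]/c[2]+[im['cx'],im['cy']]
def yel(im,lo=(18,120,70),hi=(32,255,255)):
    return cv2.inRange(cv2.cvtColor(im['pixels'],cv2.COLOR_RGB2HSV),lo,hi)
def crop(im,x0,y0,x1,y1,name,s=None):
    c=im['pixels'][y0:y1,x0:x1,::-1];s=s or min(800/(x1-x0),600/(y1-y0))
    cv2.imwrite(name,cv2.resize(c,None,fx=s,fy=s,interpolation=cv2.INTER_CUBIC))
E
python3 - <<'E'
from h import *
for n in('scene0','top0'):
    s,im=load(n);m=yel(im);nn,l,st,ce=cv2.connectedComponentsWithStats(m)
    for i in range(1,nn):
        if st[i,4]>40:
            cs=cv2.findContours((l==i).astype('uint8'),0,1)[0][0];r=cv2.minAreaRect(cs);b=cv2.boxPoints(r)
            e=sorted([(np.linalg.norm(b[k]-b[k-1]),k) for k in range(4)])[-1][1]
            print(n,ce[i].round(1),st[i,4],np.array(r[1]).round(1),r[2].__round__(1),onz(im,ce[i],20).round(0))
s,im=load('top0');crop(im,120,195,260,300,'pics/c_top_y.png')
s,im=load('scene0');crop(im,265,150,385,240,'pics/c_sc_y.png')
s,im=load('top0');crop(im,230,150,370,245,'pics/c_top_j.png')
s,im=load('scene0');crop(im,150,165,280,265,'pics/c_sc_j.png')
E
```

```text
scene0 [430.1 171.1] 242 [21.2 22.8] 84.0 [151. 691.  20.]
scene0 [321.1 187.1] 497 [13.7 41.7] 79.0 [278. 231.  20.]
scene0 [291.8 209.3] 189 [ 8. 26.] 90.0 [413. 114.  20.]
scene0 [332.4 221.2] 343 [10.9 36.1] 87.4 [468. 258.  20.]
top0 [173.7 216.8] 122 [ 3.3 36.1] 87.9 [470. 260.  20.]
top0 [173.7 223.6] 147 [ 4.3 36.1] 87.9 [447. 259.  20.]
top0 [214.8 235.5] 88 [ 3.3 27.2] 85.2 [410. 116.  20.]
top0 [215.8 240.6] 73 [ 2.7 28.1] 85.6 [393. 112.  20.]
top0 [177.7 271.9] 339 [ 7.3 51.5] 72.1 [284. 237.  20.]
top0 [181.2 280.8] 176 [ 3.8 51.5] 71.2 [254. 224.  20.]
top0 [ 40.5 296.4] 447 [23.5 30.7] 4.4 [193. 688.  20.]
```

View pics/c_top_y.png

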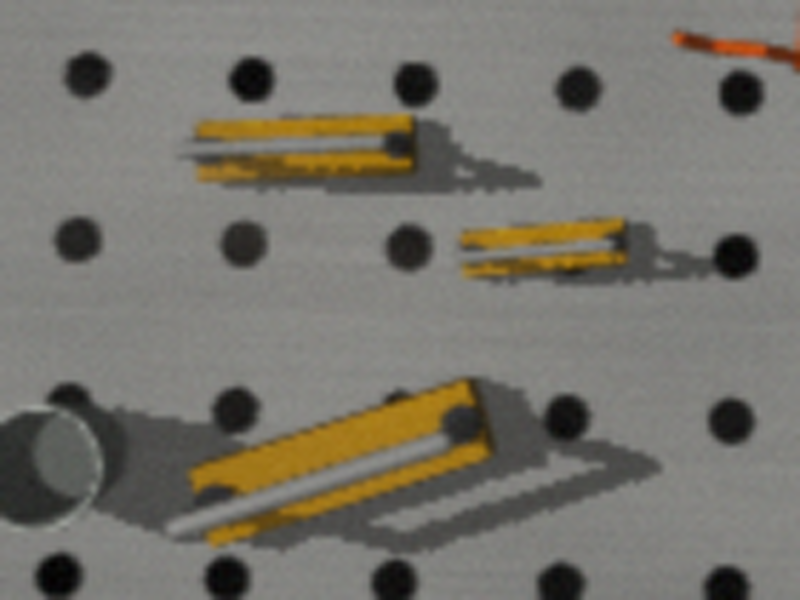

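View pics/c_sc_y.png

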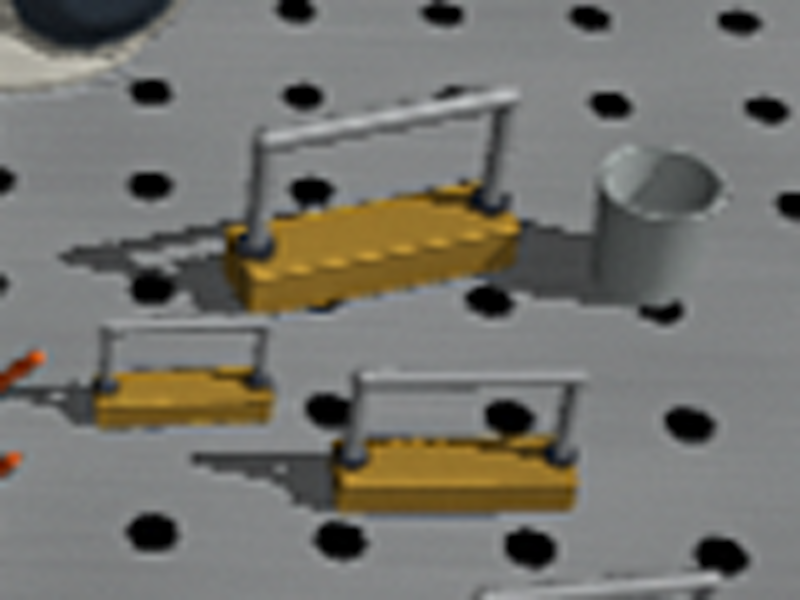

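View pics/c_top_j.png

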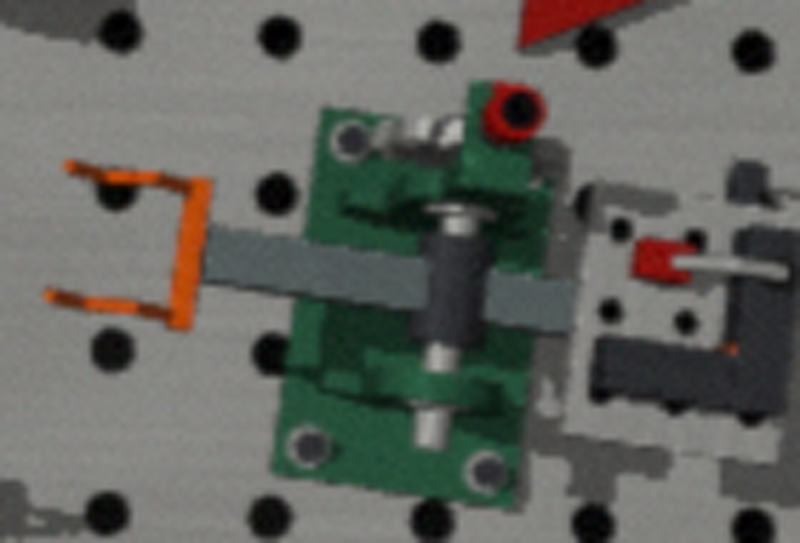

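View pics/c_sc_j.png

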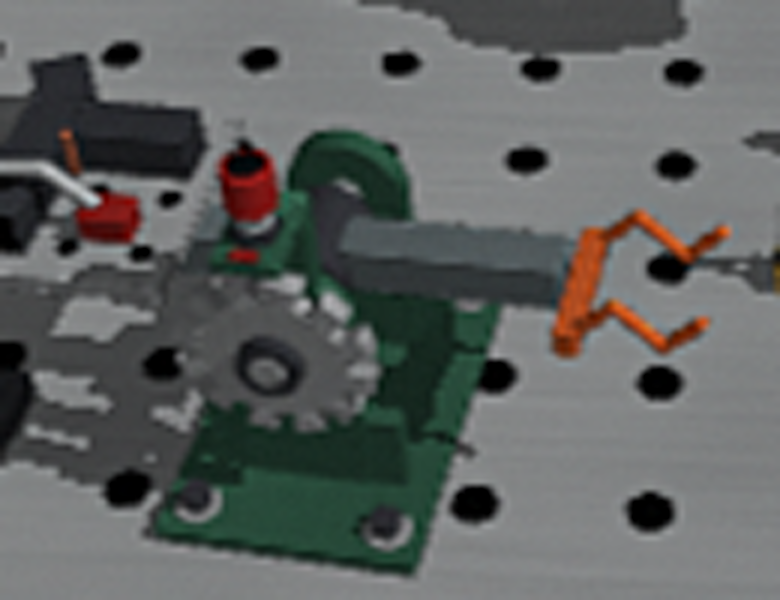

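Run:
```python
from h import *
_,S=load('scene0');_,T=load('top0')
tc=lambda u,v:(230+u/5.714-.0,150+v/5.714); sc=lambda u,v:(150+u/6,165+v/6)
ty=lambda u,v:(120+u/5.714,195+v/5.714); sy=lambda u,v:(265+u/6.667,150+v/6.667)
def t(n,a,b):
    x,r=tri([ray(T,a),ray(S,b)]);print(n,x.round(1),np.round(r,1));return x
A=t('tip+x',tc(70,166),sc(705,322));B=t('tip-x',tc(48,295),sc(727,233))
k=t('knobtop',tc(518,110),sc(245,163))
t('cross+x top',tc(207,180),sc(567,335));t('cross-x',tc(181,328),sc(594,235))
d=A-B;print('tipdist',np.linalg.norm(d),'yaw',np.arctan2(d[1],d[0]))
print('base corners')
for p in[(322,108),(272,470),(520,510)]:print(onz(T,tc(*p),12).round(0))
print('knob on z',onz(T,tc(518,110),260.5),onz(S,sc(245,163),260.5))
print('tips on z154',onz(T,tc(70,166),154),onz(S,sc(705,322),154),onz(T,tc(48,295),154),onz(S,sc(727,233),154))
print('weight bar ends');a=t('r',ty(400,142),sy(360,376));b=t('l',ty(183,151),sy(585,376))
d=b-a;print(np.linalg.norm(d),np.arctan2(d[1],d[0]),(a+b)/2)
print('on z85',onz(T,ty(291,147),85),onz(S,sy(472,376),85))
```

```text
tip+x [591.5  27.  143. ] [1.3 1.3]
tip-x [520.3  36.7 141.6] [1. 1.]
knobtop [ 610.5 -197.4  259.2] [0.4 0.4]
cross+x top [588.1 -47.9 126. ] [2.8 2.8]
cross-x [505.2 -37.7 122.7] [0.7 0.7]
tipdist 71.94496532055359 yaw -0.13511061582585926
base corners
[ 650. -127.   12.]
[ 426. -101.   12.]
[ 406. -253.   12.]
knob on z [ 610.18331079 -196.72723044  260.5       ] [ 611.85480044 -197.34478303  260.5       ]
tips on z154 [590.0759501   25.57728397 154.        ] [602.5531996   28.60371392 154.        ] [519.41380867  35.37594001 154.        ] [533.7852867   37.93793721 154.        ]
weight bar ends
r [460.4 198.9  82. ] [5.5 5.5]
l [452.1 319.4  80.2] [2.8 2.8]
120.85284558865206 1.6397571614825874 [456.28620727 259.13346973  81.07393461]
on z85 [455.85015694 254.39390887  85.        ] [459.79761931 262.16185688  85.        ]
```

Candidates were large yellow top px (177,272), small (215,238), middle (174,220) and blue (not wanted). I choose the middle one at about (456,258); its bar measures about 121 mm outer and 81–85 mm high, which matches. The jig yaw is about -0.12, the knob is at about (611,-197) and the hook at about (554,11). First I move above the weight.

```bash
python3 -m creep '8 0 0 -5 0 0 0;8 0 0 -10 0 0 0;8 51.9 -67.2 -10 0 0 -1.264;8 51.9 -67.2 -10 0 0 -1.264;8 51.9 -67.2 -10 0 0 -1.264;8 51.9 -67.2 -10 0 0 -1.264;8 51.9 -67.2 -10 0 0 -1.264;8 51.9 -67.2 -10 0 0 -1.264;8 51.9 -67.2 -10 0 0 -1.264;8 51.9 -67.2 -10 0 0 -1.264;8 51.9 -67.2 -10 0 0 -1.264;8 51.9 -67.2 -10 0 0 -1.264;8 51.9 -67.2 -10 0 0 -1.264;8 51.9 -67.2 -10 0 0 -1.264;8 51.9 -67.2 -10 0 0 -1.264;8 51.9 -67.2 -10 0 0 -1.264;8 51.9 -67.2 -10 0 0 -1.264;8 51.9 -67.2 -10 0 0 -1.264;8 51.9 -67.2 -10 0 0 -1.264;6 51.9 -67.2 -10 0 0 -1.264'
cat > snap.py <<'E'
import sys,pickle,cv2
from bench import readout,cams
n,tag=sys.argv[1:3]
s=readout.observe();im=cams.get_image(n);pickle.dump((s,im),open(f'pics/{tag}.pkl','wb'))
cv2.imwrite(f'pics/{tag}.png',cv2.resize(im['pixels'][:,:,::-1],(800,600),interpolation=cv2.INTER_CUBIC))
print(s['clock'],s['tool_pos'].round(1),s['eef_rot'].round(3),s['force'].round(1),round(s['opening'],3),s['q'].round(2))
E
python3 snap.py wrist w1
```

```text
clock: 2.15
tool_pos: [456.8, 262.3, 349.4]
eef_rot: [-3.136, 0.001, 1.646]
force: [-0.5, 0.3, -0.8]
opening: 0.787
2.15 [456.8 262.3 349.4] [-3.136e+00  1.000e-03  1.646e+00] [-0.5  0.3 -0.8] 0.787 [ 0.46 -0.06  1.21  0.    2.    0.38]
```

View pics/w1.png

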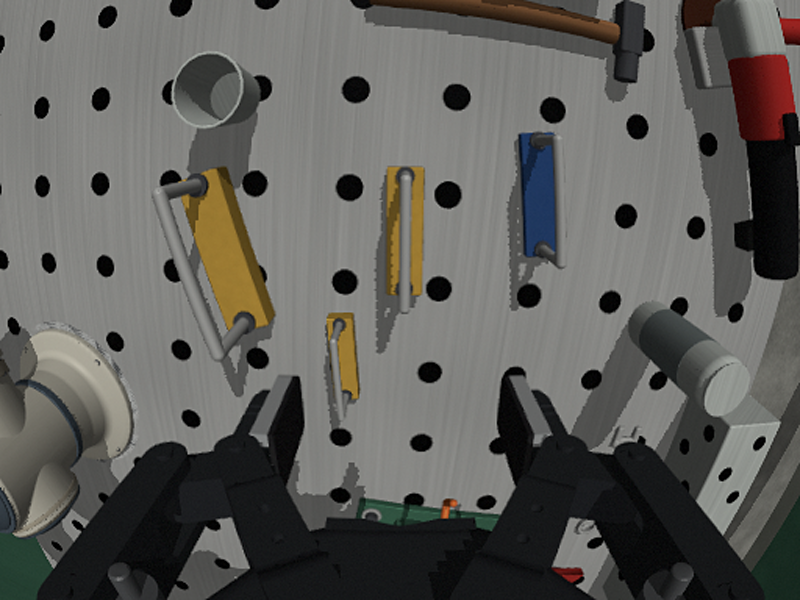

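The wrist view shows the middle weight centred at (405,235), its bar running from (405,172) to (405,308). Now I measure it.

```bash
cat >> h.py <<'E'
from scipy.spatial.transform import Rotation as Ro
def wray(s,im,p):
    f=K(im);dx,dy=p[0]-im['cx'],p[1]-im['cy'];r=np.hypot(dx,dy);th=r/f
    d=np.array([np.sin(th)*dx/r,np.sin(th)*dy/r,np.cos(th)]) if r>0 else np.array([0,0,1.])
    Rw=Ro.from_euler('xyz',s['eef_rot']).as_matrix();M=im['tool_from_camera']
    return s['tool_pos']+Rw@M[:3,3],Rw@M[:3,:3]@d
def wz(s,im,p,z):
    c,d=wray(s,im,p);return c+d*(z-c[2])/d[2]
def wproj(s,im,X):
    Rw=Ro.from_euler('xyz',s['eef_rot']).as_matrix();M=im['tool_from_camera']
    c=M[:3,:3].T@(Rw.T@(np.asarray(X,float)-s['tool_pos'])-M[:3,3]);th=np.arccos(c[2]/np.linalg.norm(c))
    return K(im)*th*c[:2]/np.linalg.norm(c[:2])+[im['cx'],im['cy']]
def totool(s,X):  # vector from tool to X in tool axes
    Rw=Ro.from_euler('xyz',s['eef_rot']).as_matrix();return Rw.T@(np.asarray(X,float)-s['tool_pos'])
E
python3 - <<'E'
from h import *
s,im=load('w1')
m=yel(im);n,l,st,ce=cv2.connectedComponentsWithStats(m)
for i in range(1,n):
    if st[i,4]>60:
        print(ce[i].round(1),st[i])
        ys,xs=np.nonzero(l==i)
crop(im,215,95,315,215,'pics/w1c.png',5)
S=512/800
for z,pts in((25,[(388,167),(424,167),(388,294),(422,295)]),(85,[(405,172),(405,308)])):
    q=[wz(s,im,(p[0]*S,p[1]*S),z) for p in pts];print(np.round(q,1))
E
```

```text
[251.2 146.4] [247 107  10  82 604]
[266.6 147.4] [263 107   9  82 576]
[145.3 161. ] [ 116  108   60  104 2980]
[220.9 224.9] [209 200  21  56 592]
[[438.3 323.5  25. ]
 [472.4 326.1  25. ]
 [447.  197.   25. ]
 [481.4 198.6  25. ]]
[[454.3 323.1  85. ]
 [463.4 205.   85. ]]
```

View pics/w1c.png

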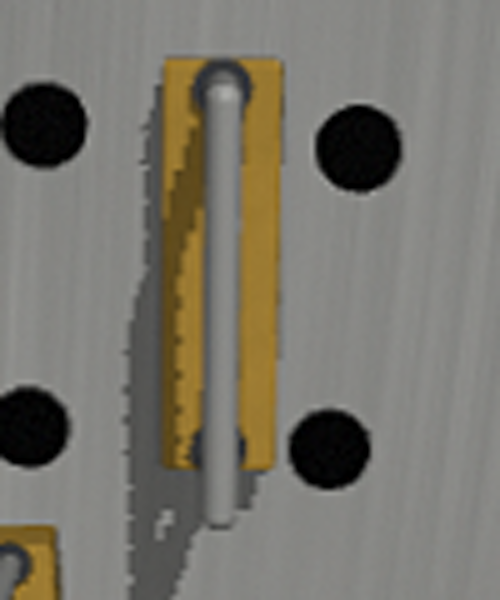

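```bash
python3 - <<'E'
from h import *
from bench import readout
s=readout.observe();print(s['tool_pos'],s['eef_rot'],totool(s,[459.3,262.5,88])/10)
E
python3 -m creep '6 0 0 5 0 0 0;6 0 0 10 0 0 0;6 0 0.2 15 0 0 0;6 0 0.2 18 0 0 0;6 0 0.2 18 0 0 0;6 0 0.2 18 0 0 0'; python3 snap.py wrist w2
```

```text
[456.43732687 259.87935025 350.61335226] [-3.13700364e+00  1.60740044e-03  1.64383816e+00] [ 0.28268746  0.42513682 26.2592403 ]
clock: 2.8
tool_pos: [458.5, 256.8, 174.6]
eef_rot: [3.141, -0.0, 1.639]
force: [1.0, 0.8, 0.6]
opening: 0.706
2.8 [458.5 256.8 174.6] [ 3.141 -0.     1.639] [1.  0.8 0.6] 0.706 [ 0.45 -0.11  1.57 -0.    1.68  0.38]
```

View pics/w2.png

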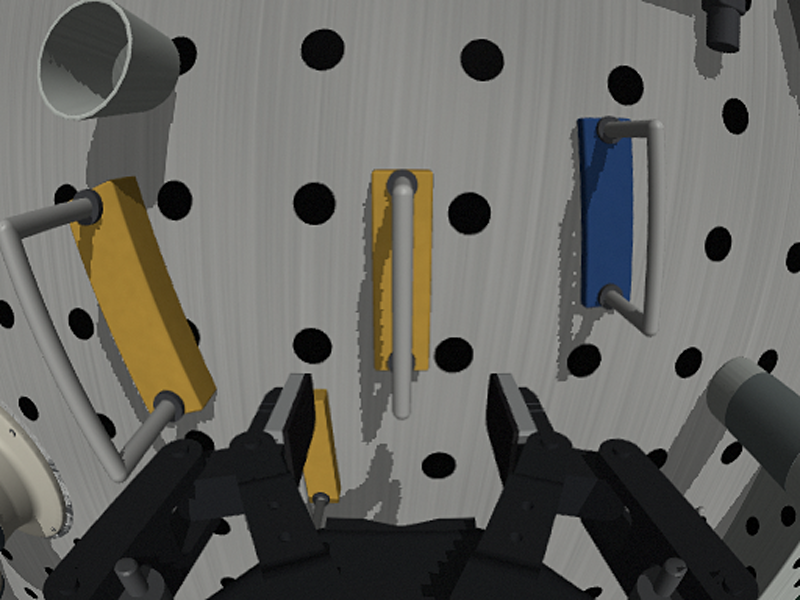

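Run:
```python
from h import *
from bench import readout
s,im=load('w2');S=.64
a=[wz(s,im,(x*S,y*S),85) for x,y in((402,180),(402,415))];b=[wz(s,im,(x*S,y*S),25) for x,y in((373,170),(433,170),(374,370),(432,371))]
print(np.round(a,1),np.mean(a,0),np.round(np.mean(b,0),1))
s=readout.observe();print(s['tool_pos'],totool(s,[*np.mean(b,0)[:2],88])/10)
```

```text
[[454.6 323.6  85. ]
 [463.  201.7  85. ]] [458.79466967 262.65329004  85.        ] [459.7 261.4  25. ]
[459.17018142 257.29573401 176.18953643] [0.39536456 0.05396296 8.8197112 ]
```

```bash
python3 -m creep '6 0.4 0 4 0 0 0;6 0.4 0 7 0 0 0;6 0.4 0 8.5 0 0 0;6 0.4 0 8.5 0 0 0;6 0.4 0 8.5 0 0 0;0 0.4 0 8.5 0 0 0;0 0.4 0 8.5 0 0 0;0 0.4 0 8.5 0 0 0;0 0.4 0 8.5 0 0 0;0 0.4 0 8.5 0 0 0;0 0.4 0 8.5 0 0 0;0 0.4 0 8.5 0 0 0;0 0.4 0 8.5 0 0 0'; python3 snap.py wrist w3
```

```text
clock: 4.15
tool_pos: [458.8, 261.8, 89.3]
eef_rot: [3.139, -0.001, 1.64]
force: [2.7, 0.2, 5.1]
opening: 0.092
4.15 [458.8 261.8  89.3] [ 3.139e+00 -1.000e-03  1.640e+00] [2.7 0.2 5.1] 0.092 [ 0.45 -0.07  1.69 -0.    1.53  0.39]
```

View pics/w3.png

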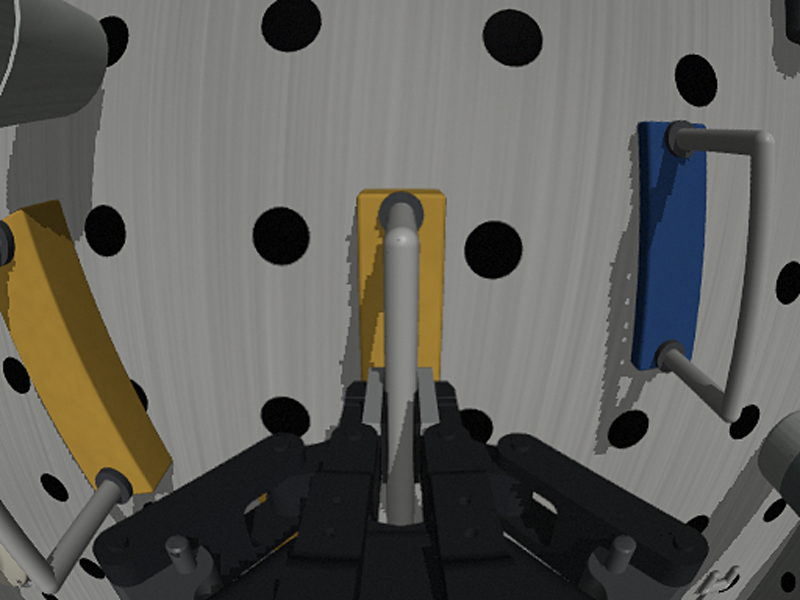

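Run:
```python
from h import *
from bench import readout
_,T=load('top0')
print(onz(T,(305*.64,182*.64),170).round(0), onz(T,(252*.64,286*.64),12).round(0))
s=readout.observe();print(s['tool_pos'],s['eef_rot'],totool(s,[569,140,230])/10)
```

```text
[779. 177. 170.] [587. 310.  12.]
[458.77291003 261.76650447  89.27137152] [ 3.13949277e+00 -6.34033405e-04  1.63966608e+00] [-12.89739072  10.18818474 -14.05968004]
```

```bash
python3 -m creep '0 0 0 -2 0 0 0;0 0 0 -5 0 0 0;0 0 0 -9 0 0 0;0 0 0 -12 0 0 0;0 0 0 -14 0 0 0;0 -1 0.8 -14 0 0 -0.1;0 -2.4 1.8 -14 0 0 -0.23;0 -3.9 3 -14 0 0 -0.36;0 -5.4 4.2 -14 0 0 -0.5;0 -6.9 5.4 -14 0 0 -0.64;0 -8.3 6.5 -14 0 0 -0.78;0 -9.6 7.6 -14 0 0 -0.92;0 -10.8 8.6 -14 0 0 -1.06;0 -11.8 9.4 -14 0 0 -1.2;0 -12.5 9.9 -14 0 0 -1.31;0 -12.9 10.2 -14 0 0 -1.383;0 -12.9 10.2 -14 0 0 -1.383;0 -12.9 10.2 -14 0 0 -1.383;0 -12.9 10.2 -14 0 0 -1.383'; python3 snap.py wrist w4;  python3 snap.py scene s4
```

```text
clock: 6.1
tool_pos: [568.1, 140.2, 226.9]
eef_rot: [-3.141, -0.003, 3.022]
force: [-0.0, 0.2, -8.3]
opening: 0.094
6.1 [568.1 140.2 226.9] [-3.141e+00 -3.000e-03  3.022e+00] [-0.   0.2 -8.3] 0.094 [ 0.18  0.05  1.32  0.    1.77 -1.27]
6.15 [568.2 140.3 227.4] [-3.141e+00 -2.000e-03  3.022e+00] [ 0.2 -0.3 -8.4] 0.089 [ 0.18  0.05  1.32  0.    1.77 -1.27]
```

View pics/w4.png

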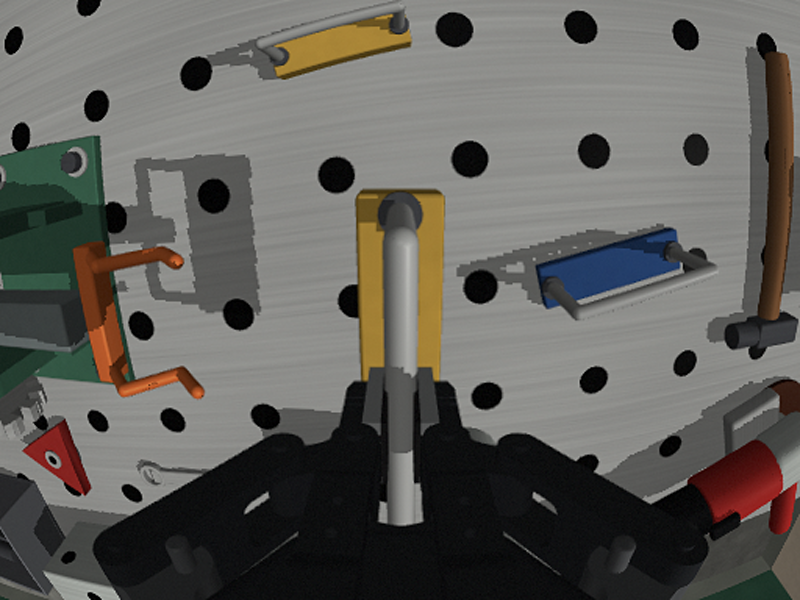

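View pics/s4.png

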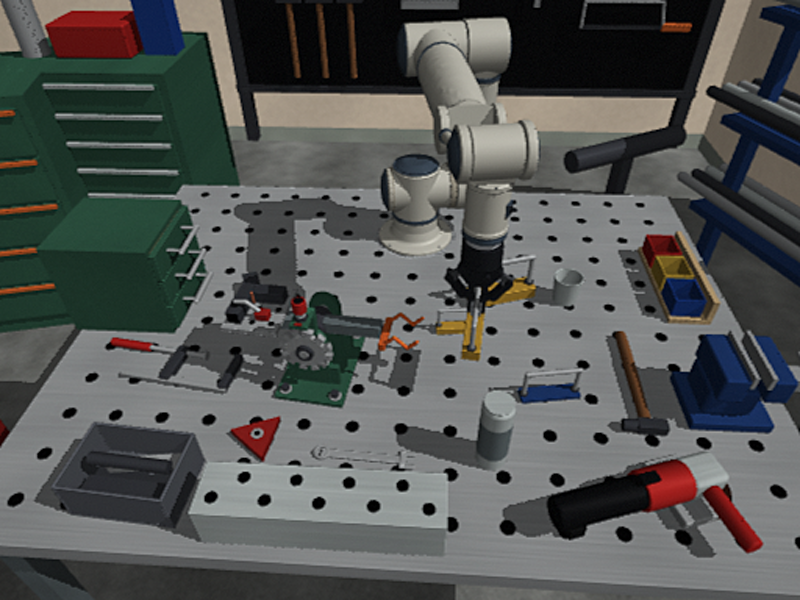

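Run:
```python
from h import *
s,im=load('w4');crop(im,35,145,145,265,'pics/w4c.png',5)
_,S=load('s4');crop(S,230,185,290,235,'pics/s4c.png',12)
_,T=load('top0');crop(T,232,170,272,215,'pics/t0c.png',13)
```

```text
(no output)
```

View pics/w4c.png

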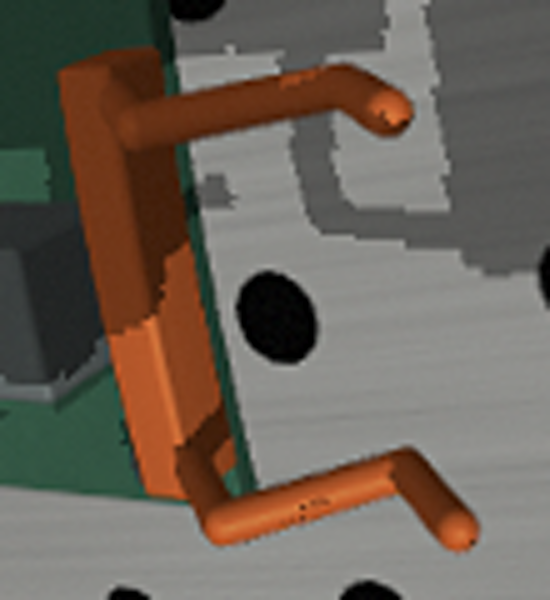

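View pics/s4c.png

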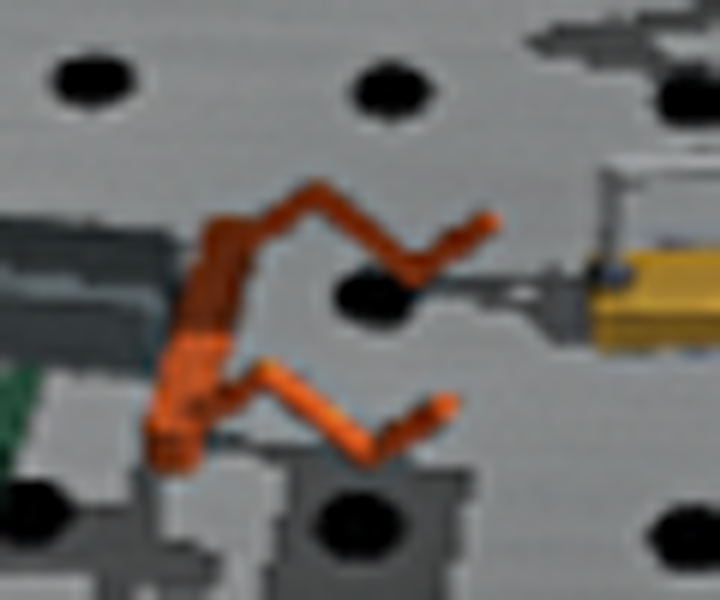

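View pics/t0c.png

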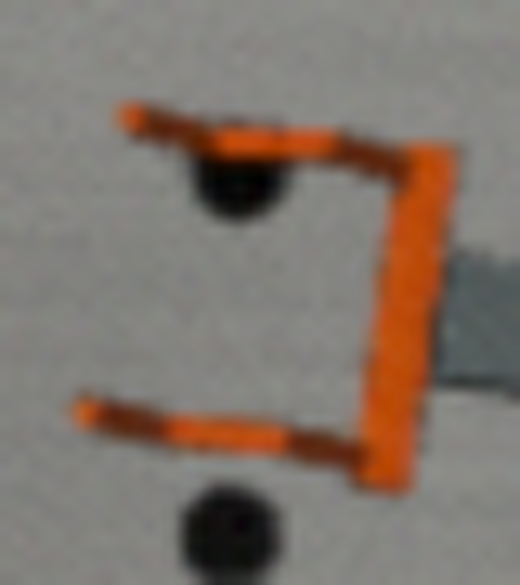

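Run:
```python
from h import *
s,W=load('w4');_,S=load('s4');_,T=load('top0')
w=lambda p:wray(s,W,(35+p[0]/5,145+p[1]/5));sc=lambda p:ray(S,(230+p[0]/12,185+p[1]/12));t=lambda p:ray(T,(232+p[0]/13,170+p[1]/13))
D={'tip+':((460,532),(447,402),(130,115)),'tip-':((396,115),(488,222),(84,410)),
'pk+':((222,525),(265,368),(338,145)),'pk-':((130,125),(318,190),(287,440)),
'bt+':((405,466),(372,455),(215,140)),'bt-':((345,82),(412,275),(168,428))}
yaw=-.118;c,sn=np.cos(yaw),np.sin(yaw)
for k,(a,b,d) in D.items():
    for lab,rs in(('wst',[w(a),sc(b),t(d)]),('ws',[w(a),sc(b)]),('st',[sc(b),t(d)]),('wt',[w(a),t(d)])):
        x,r=tri(rs);print(k,lab,x.round(1),np.round(r,1))
    zz={'t':154,'p':160,'b':126}[k[0]]
    for l,(cc,dd) in zip('wst',(w(a),sc(b),t(d))): print('    ',l,(cc+dd*(zz-cc[2])/dd[2]).round(1))
```

```text
tip+ wst [593.1  27.3 145.5] [1.2 0.4 1.4]
tip+ ws [594.   27.7 146.1] [0.1 0.1]
tip+ st [592.   27.  144.2] [0.5 0.5]
tip+ wt [592.9  27.2 146. ] [1.3 1.3]
     w [589.8  32.6 154. ]
     s [601.9  27.8 154. ]
     t [590.7  26.4 154. ]
tip- wst [521.7  35.9 144.3] [1.4 0.2 1.5]
tip- ws [522.9  36.4 145.2] [0.3 0.3]
tip- st [520.4  35.8 143.2] [0.3 0.3]
tip- wt [521.8  35.7 143.7] [1.4 1.4]
     w [521.4  41.7 154. ]
     s [532.3  36.3 154. ]
     t [519.7  35.2 154. ]
pk+ wst [587.2 -21.5 148.8] [2.3 1.  2.7]
pk+ ws [588.3 -19.9 149.9] [0.7 0.7]
pk+ st [585.7 -22.2 147.9] [1.5 1.5]
pk+ wt [588.1 -22.8 146.3] [2.3 2.3]
     w [583.3 -10.4 160. ]
     s [598.  -19.6 160. ]
     t [584.2 -23.4 160. ]
pk- wst [515.4 -12.3 148.7] [1.1 1.4 1.6]
pk- ws [516.5 -11.3 149.8] [0.6 0.6]
pk- st [514.3 -12.2 147.2] [1.2 1.2]
pk- wt [515.4 -13.2 148.3] [1.1 1.1]
     w [514.7  -3.7 160. ]
     s [528.4 -10.  160. ]
     t [513.5 -13.1 160. ]
bt+ wst [590.7   6.8 122.7] [1.1 1.1 1.6]
bt+ ws [591.7   7.4 123.4] [0.5 0.5]
bt+ st [589.6   6.8 120.9] [1. 1.]
bt+ wt [590.4   6.4 123.5] [1.2 1.2]
     w [590.4   8.5 126. ]
     s [594.6   8.  126. ]
     t [589.    5.8 126. ]
bt- wst [519.2  15.2 121.4] [0.9 0.3 1. ]
bt- ws [520.   15.3 122. ] [0.1 0.1]
bt- st [518.2  15.3 120.2] [0. 0.]
bt- wt [519.   15.4 122.6] [0.9 0.9]
     w [519.4  17.5 126. ]
     s [524.4  15.5 126. ]
     t [517.8  15.3 126. ]
```

```bash
python3 -m creep '0 -0.2 0 -0 0 0 0;0 -0.2 0 2 0 0 0;0 -0.2 -1 4 0 0 0;0 -0.2 -2.5 5.3 0 0 0;0 -0.2 -4 5.7 0 0 0;0 -0.2 -5.5 5.7 0 0 0;0 -0.2 -6.5 5.7 0 0 0;0 -0.2 -7.2 5.7 0 0 0;0 -0.2 -7.5 5.7 0 0 0;0 -0.2 -7.5 5.7 0 0 0;0 -0.2 -7.5 5.7 0 0 0;0 -0.2 -7.5 5.7 0 0 0'; python3 snap.py wrist w5;  python3 snap.py scene s5
python3 - <<'E'
from h import *
_,S=load('s5');crop(S,220,160,310,227,'pics/s5c.png',8.8)
E
```

```text
clock: 7.4
tool_pos: [561.9, 65.7, 171.3]
eef_rot: [3.141, 0.0, 3.023]
force: [-0.0, -0.5, -9.1]
opening: 0.087
7.4 [561.9  65.7 171.3] [3.141 0.    3.023] [-0.  -0.5 -9.1] 0.087 [ 0.06 -0.    1.47  0.    1.67 -1.4 ]
7.45 [561.8  65.7 171.3] [ 3.141 -0.     3.023] [-0.1  0.  -8.6] 0.09 [ 0.06 -0.    1.47  0.    1.67 -1.4 ]
```

View pics/w5.png

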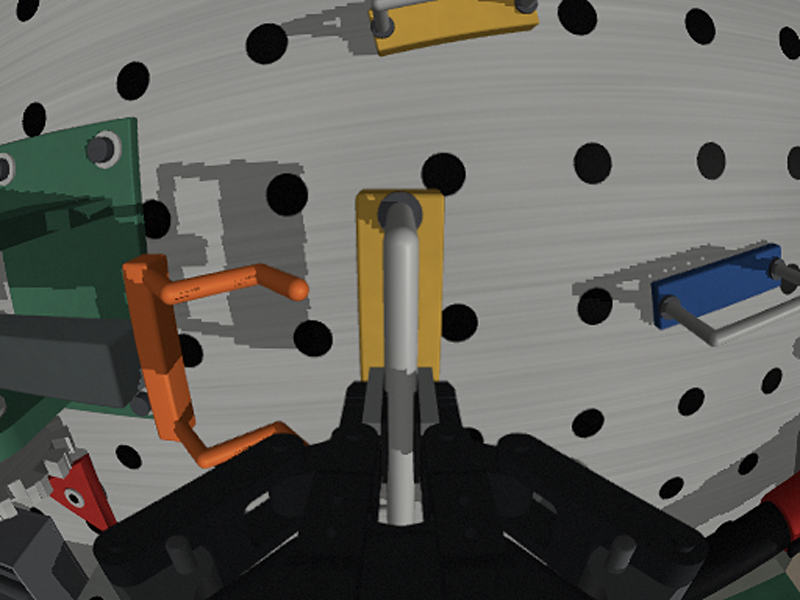

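View pics/s5c.png

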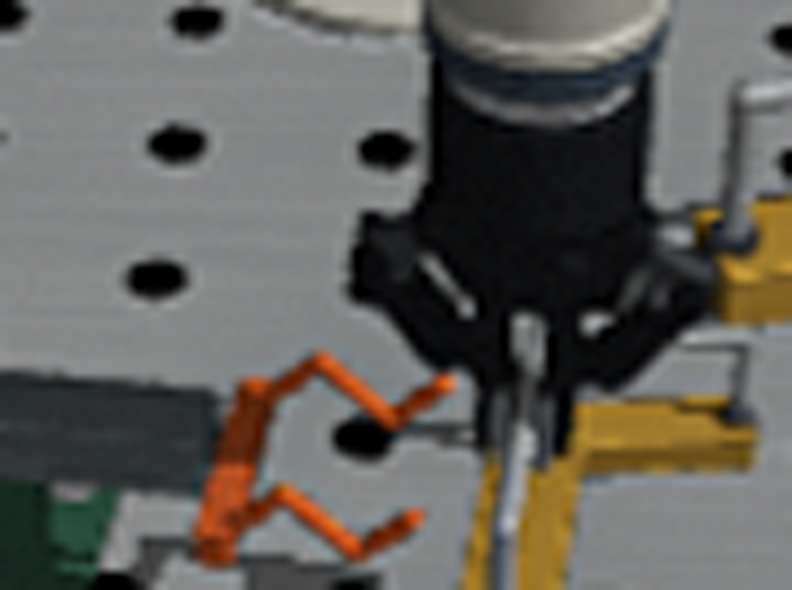

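```bash
python3 -m creep '0 0 -1 0 0 0 0;0 0 -2.2 0 0 0 0;0 0 -3.2 0 0 0 0;0 0 -4.2 0 0 0 0;0 0 -5 0 0 0 0;0 0 -5.5 0 0 0 0;0 0 -5.5 0 0 0 0;0 0 -5.5 0 0 0 0;0 0 -5.5 0 0 0 0'; python3 snap.py wrist w6;  python3 snap.py scene s6
python3 - <<'E'
from h import *
_,S=load('s6');crop(S,210,160,300,227,'pics/s6c.png',8.8)
E
```

```text
clock: 8.4
tool_pos: [555.4, 11.0, 171.3]
eef_rot: [3.141, 0.0, 3.023]
force: [0.3, 0.5, -8.6]
opening: 0.089
8.4 [555.4  11.  171.3] [3.141 0.    3.023] [ 0.3  0.5 -8.6] 0.089 [-0.04 -0.03  1.5   0.    1.67 -1.49]
8.45 [555.3  11.  171.3] [ 3.141 -0.     3.023] [-0.1 -0.4 -8.9] 0.089 [-0.04 -0.03  1.5   0.    1.67 -1.49]
```

View pics/w6.png

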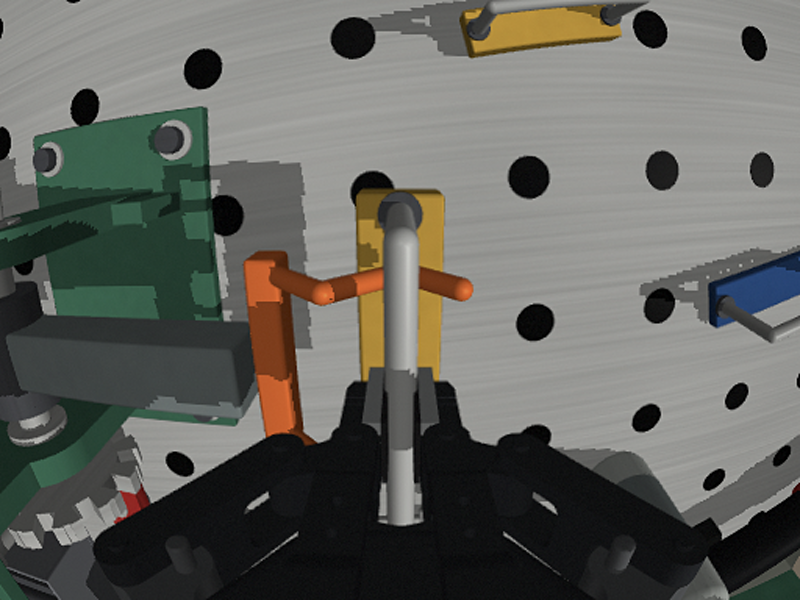

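View pics/s6c.png

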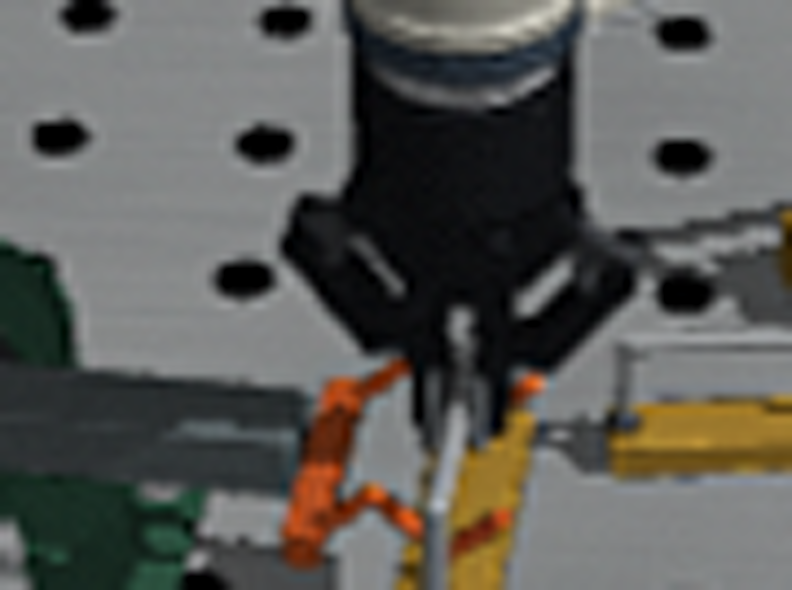

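```bash
python3 -m creep '0 0 0 0.8 0 0 0;0 0 0 1.6 0 0 0;0 0 0 2.2 0 0 0;0 0 0 2.5 0 0 0;0 0 0 2.5 0 0 0'; python3 -m creep '0 0 0 0.3 0 0 0;0 0 0 0.3 0 0 0'; python3 -m creep '0 0 0 0.3 0 0 0;0 0 0 0.3 0 0 0'
```

```text
clock: 9.0
tool_pos: [554.9, 10.6, 145.2]
eef_rot: [-3.141, -0.002, 3.023]
force: [1.0, 0.5, -9.0]
opening: 0.091
clock: 9.2
tool_pos: [555.3, 10.6, 143.2]
eef_rot: [-3.142, -0.0, 3.023]
force: [-0.9, 0.6, -9.3]
opening: 0.09
clock: 9.4
tool_pos: [555.6, 10.7, 140.7]
eef_rot: [3.141, 0.001, 3.023]
force: [-0.3, 1.3, -7.3]
opening: 0.093
```

```bash
python3 -m creep '0 0 0 0.2 0 0 0;0 0 0 0.2 0 0 0'; python3 -m creep '0 0 0 0.2 0 0 0;0 0 0 0.2 0 0 0';python3 snap.py wrist w7;  python3 snap.py scene s7
python3 - <<'E'
from h import *
_,S=load('s7');crop(S,210,160,300,227,'pics/s7c.png',8.8)
E
```

```text
clock: 9.6
tool_pos: [555.7, 10.8, 139.3]
eef_rot: [3.141, 0.002, 3.023]
force: [0.0, 2.2, -3.3]
opening: 0.087
clock: 9.8
tool_pos: [555.8, 10.8, 137.4]
eef_rot: [3.141, 0.002, 3.023]
force: [-0.4, 1.4, 2.6]
opening: 0.092
9.8 [555.8  10.8 137.4] [3.141e+00 2.000e-03 3.023e+00] [-0.4  1.4  2.6] 0.092 [-0.04 -0.02  1.55  0.    1.61 -1.49]
9.85 [555.8  10.8 137.5] [3.141e+00 2.000e-03 3.023e+00] [-0.8  2.   1.3] 0.093 [-0.04 -0.02  1.55  0.    1.61 -1.49]
```

View pics/w7.png

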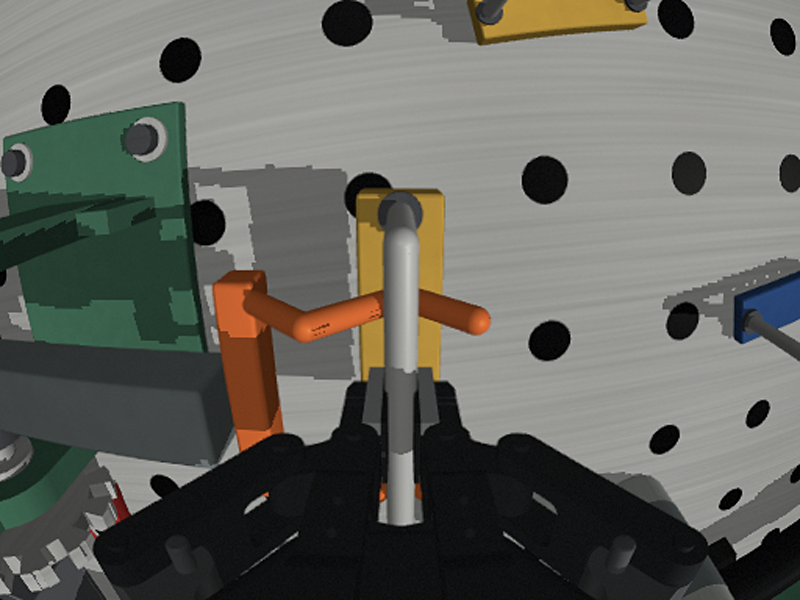

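View pics/s7c.png

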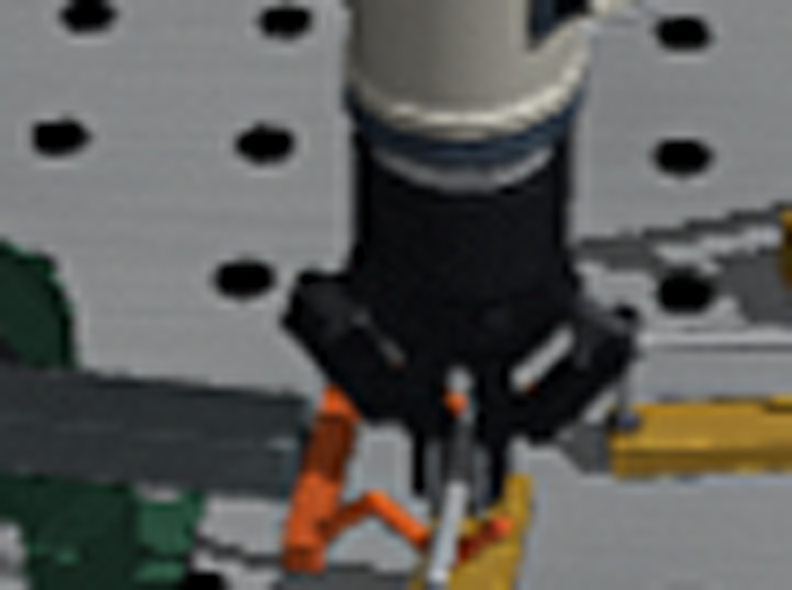

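```bash
python3 -m creep '1.2 0 0 0 0 0 0;1.6 0 0 0 0 0 0;2 0 0 0 0 0 0;2.5 0 0 0 0 0 0;3 0 0 0 0 0 0;3 0 0 0 0 0 0;3 0 0 0 0 0 0';python3 snap.py wrist w8;  python3 snap.py scene s8
python3 - <<'E'
from h import *
_,S=load('s8');crop(S,210,160,300,227,'pics/s8c.png',8.8)
E
```

```text
clock: 10.6
tool_pos: [555.3, 10.6, 136.2]
eef_rot: [-3.142, -0.0, 3.023]
force: [-0.4, -0.1, -0.9]
opening: 0.351
10.6 [555.3  10.6 136.2] [-3.142 -0.     3.023] [-0.4 -0.1 -0.9] 0.351 [-0.04 -0.02  1.55 -0.    1.61 -1.49]
10.65 [555.3  10.6 136.2] [-3.142 -0.     3.023] [0.1 0.8 0.4] 0.355 [-0.04 -0.02  1.55 -0.    1.61 -1.49]
```

View pics/w8.png

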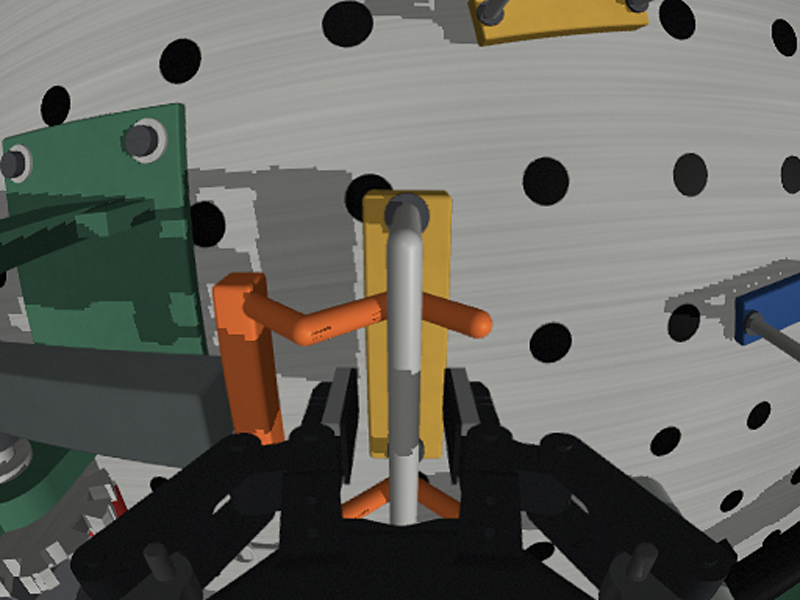

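View pics/s8c.png

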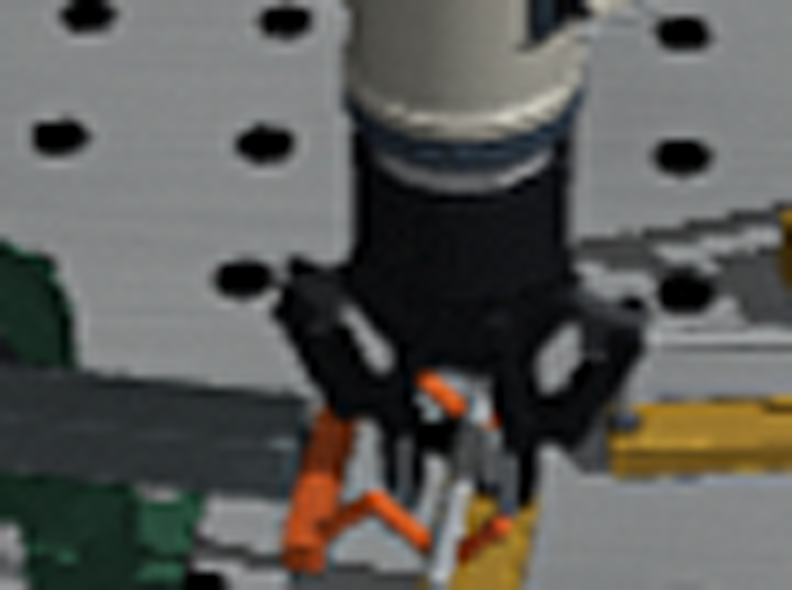

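```bash
python3 -m creep '3 0 0 -1 0 0 0;3 0 0 -3 0 0 0;3 0 0 -6 0 0 0;3 0 0 -10 0 0 0;3 0 0 -14 0 0 0;3 0 0 -18 0 0 0;5 -1 -4 -19.5 0 0 0;6 -3 -8 -19.5 0 0 0;6 -5 -12 -19.5 0 0 0;6 -7 -16 -19.5 0 0 0;6 -8 -19 -19.5 0 0 0;6 -8 -20 -19.5 0 0 0;6 -8 -20 -19.5 0 0 0;6 -8 -20 -19.5 0 0 0;6 -8 -20 -19.5 0 0 0'
python3 snap.py wrist w9;  python3 snap.py scene s9
python3 - <<'E'
from h import *
_,S=load('s9');crop(S,150,150,290,255,'pics/s9c.png',5.7)
E
```

```text
clock: 12.2
tool_pos: [611.0, -195.9, 332.2]
eef_rot: [3.141, 0.001, 3.025]
force: [-0.7, 0.3, -0.2]
opening: 0.702
12.2 [ 611.  -195.9  332.2] [3.141e+00 1.000e-03 3.025e+00] [-0.7  0.3 -0.2] 0.702 [-0.36  0.24  0.92  0.    1.98 -1.82]
12.25 [ 611.  -195.9  332.2] [3.142e+00 1.000e-03 3.025e+00] [ 0.1 -0.6  1.4] 0.704 [-0.36  0.24  0.92  0.    1.98 -1.82]
```

View pics/w9.png

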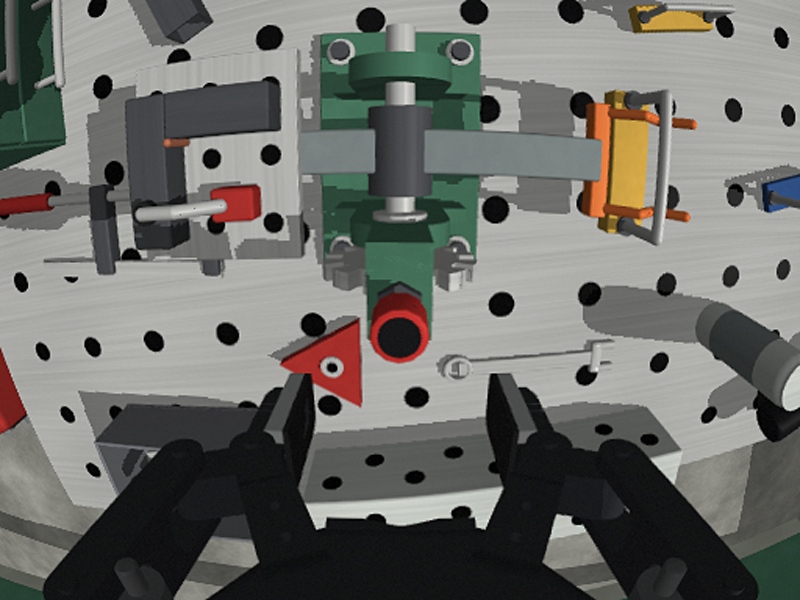

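View pics/s9c.png

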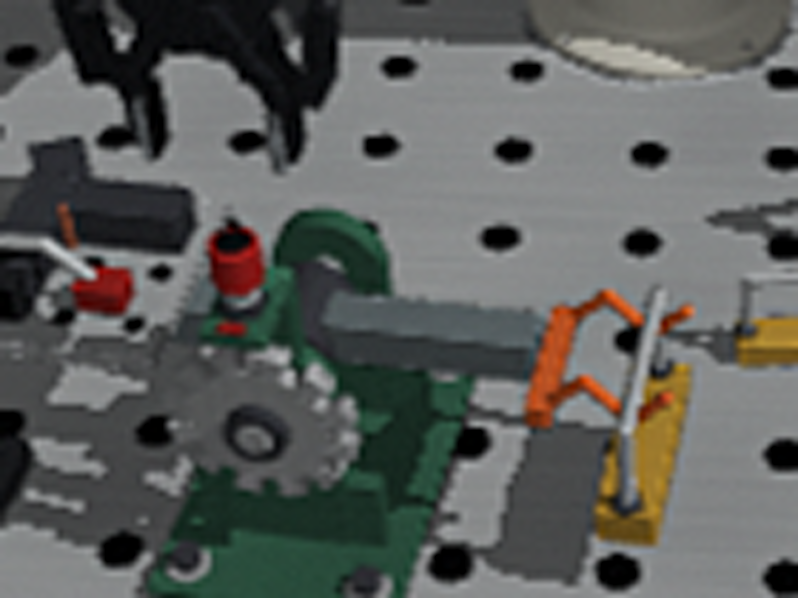

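The weight hangs on both prongs, as the wrist view shows at (650,165). The knob top is at wrist (401,338).

Run:
```python
from h import *
s,W=load('w9');_,S=load('s9')
rr=wray(s,W,(401*.64,337*.64));print(wz(s,W,(401*.64,337*.64),260.5));h=(150+235/5.7,150+240/5.7);print(onz(S,h,260.5),tri([rr,ray(S,h)]))
print(totool(s,[*wz(s,W,(401*.64,337*.64),260.5)[:2],250]))
```

```text
[ 612.32387244 -195.81442357  260.5       ]
[ 611.52065362 -196.23772197  260.5       ] (array([ 612.12640049, -195.91717897,  261.03250839]), [np.float64(0.13146231888233711), np.float64(0.13146231888231463)])
[-1.20445285  0.24874382 82.22582165]
```

```bash
python3 -m creep '6 -0.1 0 2 0 0 0;6 -0.1 0 4.5 0 0 0;6 -0.1 0 6.5 0 0 0;6 -0.1 0 7.8 0 0 0;6 -0.1 0 8.2 0 0 0;6 -0.1 0 8.2 0 0 0;6 -0.1 0 8.2 0 0 0'
python3 snap.py wrist w10
```

```text
clock: 13.0
tool_pos: [612.3, -197.6, 250.8]
eef_rot: [-3.141, 0.002, 3.023]
force: [-0.1, -0.6, 0.7]
opening: 0.7
13.0 [ 612.3 -197.6  250.8] [-3.141e+00  2.000e-03  3.023e+00] [-0.1 -0.6  0.7] 0.7 [-0.36  0.21  1.11  0.    1.82 -1.82]
```

View pics/w10.png

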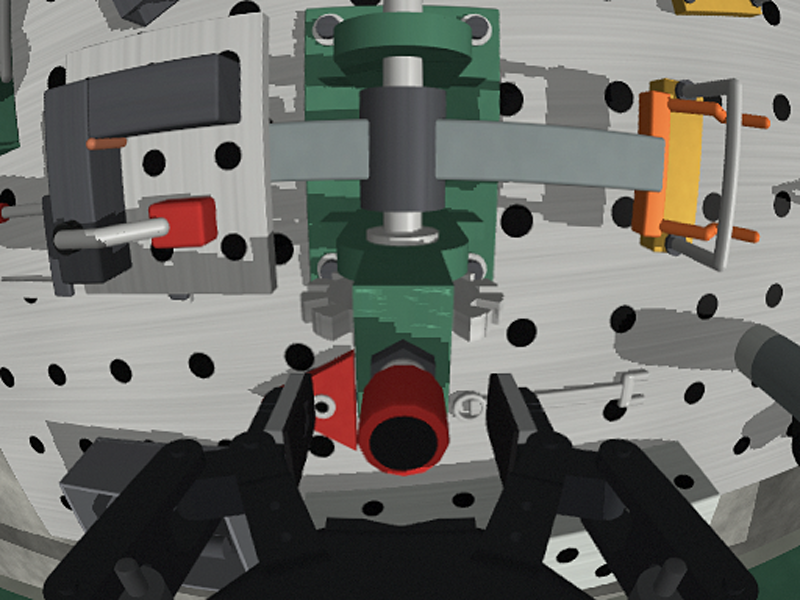

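```bash
python3 - <<'E'
from h import *
s,W=load('w10');X=wz(s,W,(403*.64,443*.64),260.5);print(X,totool(s,X))
E
python3 -m creep '4.5 0 0 0 0 0 0;4 0 0 0 0 0 0;3.5 0 0 0 0 0 0;3 0 0 0 0 0 0;2.5 0 0 0 0 0 0;2 0 0 0 0 0 0;1 0 0 0 0 0 0;0 0 0 0 0 0 0;0 0 0 0 0 0 0;0 0 0 0 0 0 0;0 0 0 0 0 0 0'
python3 snap.py wrist w11
```

```text
[ 612.57073134 -196.833659    260.5       ] [-0.16420927  0.7482463  -9.68104185]
clock: 14.15
tool_pos: [612.2, -196.8, 249.7]
eef_rot: [3.141, 0.001, 3.024]
force: [-0.2, 4.0, 3.4]
opening: 0.31
14.15 [ 612.2 -196.8  249.7] [3.141e+00 1.000e-03 3.024e+00] [-0.2  4.   3.4] 0.31 [-0.36  0.21  1.11  0.    1.82 -1.82]
```

View pics/w11.png

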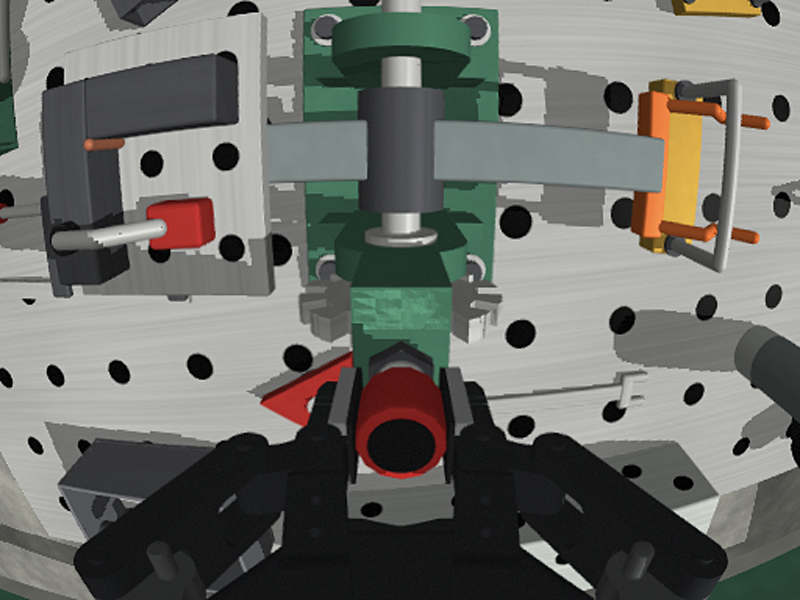

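```bash
python3 -m creep '0 0 0 -0.1 0 0 0;0 0 0 -0.2 0 0 0;0 0 0 -0.3 0 0 0;0 0 0 -0.4 0 0 0;0 0 0 -0.5 0 0 0;0 0 0 -0.6 0 0 0;0 0 0 -0.7 0 0 0;0 0 0 -0.8 0 0 0;0 0 0 -0.8 0 0 0;0 0 0 -0.8 0 0 0'
python3 -m creep '0 0 0 -0.1 0 0 0;0 0 0 -0.2 0 0 0;0 0 0 -0.3 0 0 0;0 0 0 -0.4 0 0 0;0 0 0 -0.5 0 0 0;0 0 0 -0.6 0 0 0;0 0 0 -0.6 0 0 0;0 0 0 -0.6 0 0 0'
python3 snap.py wrist w12
```

```text
clock: 15.2
tool_pos: [612.1, -196.9, 253.1]
eef_rot: [3.139, -0.005, 3.024]
force: [3.2, 4.6, -10.1]
opening: 0.311
clock: 16.0
tool_pos: [612.1, -196.9, 258.2]
eef_rot: [3.139, -0.006, 3.024]
force: [3.7, 4.8, -12.0]
opening: 0.309
16.0 [ 612.1 -196.9  258.2] [ 3.139 -0.006  3.024] [  3.7   4.8 -12. ] 0.309 [-0.36  0.22  1.08  0.    1.85 -1.82]
```

View pics/w12.png

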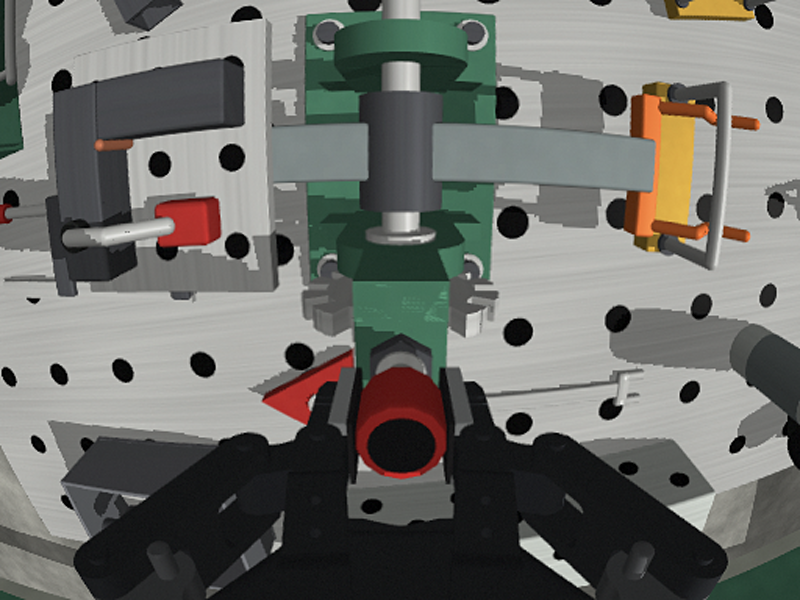

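```bash
python3 -m creep '0 0 0 -0.1 0 0 0;0 0 0 -0.2 0 0 0;0 0 0 -0.3 0 0 0;0 0 0 -0.4 0 0 0;0 0 0 -0.5 0 0 0;0 0 0 -0.6 0 0 0;0 0 0 -0.6 0 0 0;0 0 0 -0.6 0 0 0'
python3 -m creep '0 0 0 -0.1 0 0 0;0 0 0 -0.2 0 0 0;0 0 0 -0.3 0 0 0;0 0 0 -0.3 0 0 0;0 0 0 -0.3 0 0 0'
```

```text
clock: 16.85
tool_pos: [612.1, -196.9, 263.3]
eef_rot: [3.139, -0.007, 3.024]
force: [4.9, 3.4, -15.7]
opening: 0.312
clock: 17.35
tool_pos: [612.1, -196.9, 265.8]
eef_rot: [3.139, -0.008, 3.024]
force: [4.3, 3.7, -17.0]
opening: 0.313
```

```bash
python3 -m creep '0 0 0 -0.1 0 0 0;0 0 0 -0.2 0 0 0;0 0 0 -0.2 0 0 0;0 0 0 -0.2 0 0 0;0 0 0 -0.2 0 0 0'
python3 -m creep '0 0 0 -0.1 0 0 0;0 0 0 -0.2 0 0 0;0 0 0 -0.2 0 0 0;0 0 0 -0.2 0 0 0;0 0 0 -0.2 0 0 0'
```

```text
clock: 17.85
tool_pos: [612.1, -196.9, 265.9]
eef_rot: [3.138, -0.01, 3.024]
force: [4.8, 3.6, -21.8]
opening: 0.31
clock: 18.35
tool_pos: [612.0, -196.9, 266.0]
eef_rot: [3.138, -0.013, 3.024]
force: [6.5, 3.0, -27.5]
opening: 0.309
```

```bash
python3 -m creep '0 0 0 0 0 0 0;0 0 0 0 0 0 0;0 0 0 0 0 0 0;0 0 0 0 0 0 0;0 0 0 0 0 0 0;0 0 0 0 0 0 0;0 0 0 0 0 0 0;0 0 0 0 0 0 0;0 0 0 0 0 0 0;0 0 0 0 0 0 0'
python3 snap.py wrist w13;python3 snap.py scene s13
python3 - <<'E'
from h import *
_,S=load('s13');crop(S,150,150,290,255,'pics/s13c.png',5.7)
E
```

```text
clock: 19.35
tool_pos: [612.0, -196.9, 266.0]
eef_rot: [3.137, -0.013, 3.024]
force: [6.6, 3.0, -26.8]
opening: 0.31
19.35 [ 612.  -196.9  266. ] [ 3.137 -0.013  3.024] [  6.6   3.  -26.8] 0.31 [-0.36  0.22  1.06  0.    1.87 -1.82]
19.4 [ 612.1 -196.9  266. ] [ 3.138 -0.013  3.024] [  6.5   3.1 -27.1] 0.309 [-0.36  0.22  1.06  0.    1.87 -1.82]
```

View pics/w13.png

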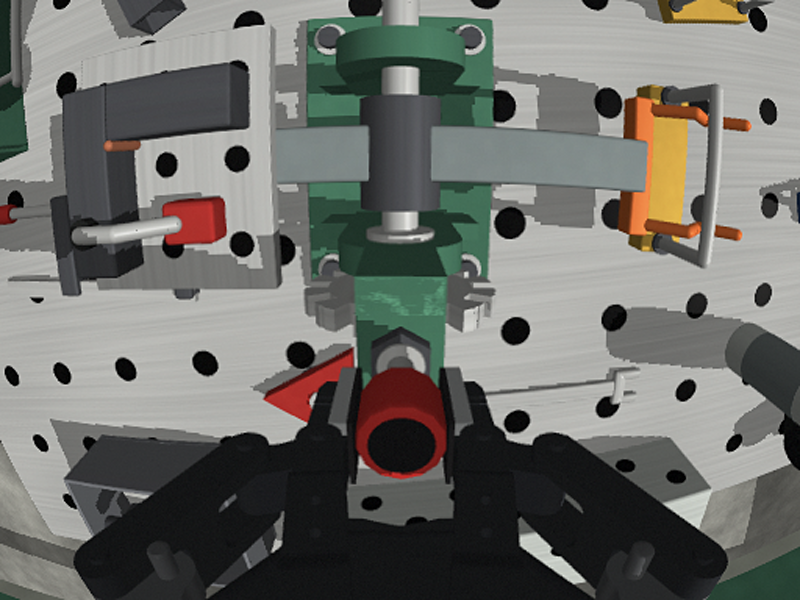

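View pics/s13c.png

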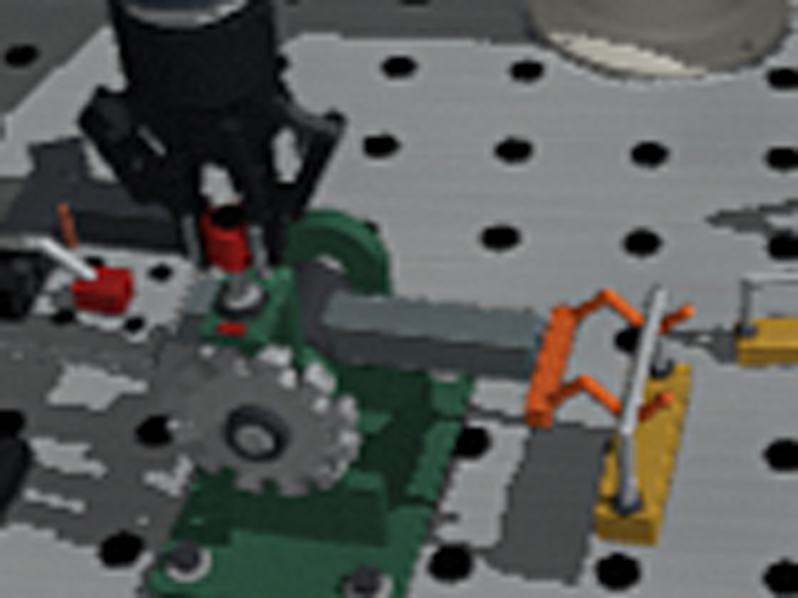

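```bash
python3 -c "
from bench import job;print(job.finish_job())"
```

```text
the job is handed in; nothing more can be done
None
```

I hung the middle-sized yellow weight on the orange double hook and let go of it. I then pulled the red plunger knob straight up to its stop and handed the job in at about 19.4 s while still holding it there. `finish_job` gives no verdict, so the outcome rests on the checks below.

- **Weight choice:** the slab measured about 127 x 34 mm, and lifting it showed about 8.6 N on the wrist, which fits 0.85 kg.
- **Hanging:** the handle bar rests in both V prongs and the fingers came away clear before I touched the plunger.
- **Plunger:** it rose about 16.3 mm. The force followed the spring, then climbed to 27 N with no further travel, so it is against the stop. The knob did not slip in the jaws.
- **Balance:** the scene views before the pull and after a further 1 s of holding show the jig and weight in the same place. The force stayed steady at about 27 N.

**Disagreement:** before the weight was hung, the hook measured about 6–9 mm lower than the nominal 143 mm. That is about what the 0.03 rad of play would give. I seated the bar by the force reading rather than the nominal height.

I did not touch the blue weight or the bystanders, and they look undisturbed in the parts of the last views that show them. I did not measure their positions afterwards.

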